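# Complete the sample-preparation kit in order of use

## Task

Complete the kit tray with the spatula and the tweezers, so that the row along the tray follows the order of use: marker, spatula, tweezers, pen (the spatula next to the marker, the tweezers next to the pen), each lying flat in its own notches, midway across both bars. Only the end of the spatula's handle shows outside its sheath: draw it out by that end, lay it down flat on the bare worktop and let go of it, then take it again by its middle for the tray. Leave the marker and the pen lying where they are in the tray, and do not knock over the two vials.

Things in the scene. Friction and masses are not known exactly. Their poses are not given: they have to be found in the camera images.
- tray: Open aluminium kit tray, fixed, 190 (x) x 236 (y) x 22 mm, end lips 25 mm high; origin at the centre of its underside, z up. Two grey bars along y at x = -42 and +42 mm, 10 mm thick, tops 28 mm above the worktop, each with four 30 mm wide notches at y = -82.5, -27.5, 27.5, 82.5 mm. Instruments lie along x across both bars. The end places hold marker and pen, either way round.
- place_1 (a point): Middle of the empty place at tray y = -27.5 mm: half-way between the bars, level with the notch floors, 16 mm above the worktop; axes as the tray's. Between the bars (74 mm clear, floor 4 mm above the worktop) fingers have room on both sides of an instrument.
- place_2 (a point): The same for the other empty place, at tray y = +27.5 mm.
- spatula_mid (a point): Centre of the loose 160 mm spatula, 6 mm above its flat underside; x towards the blade, z up. Black bar handle 14 mm wide, 12 mm high, x = -80 to 28 mm; flat steel blade 18 mm wide, 3 mm thick, x = 24 to 80 mm, flush with the underside. About 50 g. Starts blade first in the sheath, along its x, with about 50 mm of handle outside; slides out freely.
- sheath: Steel sheath fixed to the worktop: a flat tunnel 120 mm long (x), 34 mm wide, 26 mm high, on a flange 70 mm wide, 3 mm thick, equally long. Origin: centre of its underside; z up. Inside 26 mm wide, 19 mm high, floor 3 mm above the worktop; open at x = -60 mm, closed at the other end. The spatula is drawn out along -x.
- sheath_mouth (a point): Middle of the sheath's open end, 9 mm above the worktop; axes as the sheath's (-x points out of the mouth).
- tweezers_mid (a point): Centre of the loose, closed steel tweezers lying flat on the worktop, 4 mm above their underside: 122 mm long along this point's y, 15 mm wide over both blades, 8 mm high, 18 g; rigid. Grip across both blades.
- marker_mid (a point): Centre of the marker in an end place of the tray: a thick capped felt pen 137 mm long along this point's y, 17 mm thick. Shows which end of the row is the first.
- pen_mid (a point): Centre of the slim ballpoint pen in the other end place of the tray: 144 mm long along this point's y, 10 mm thick.
- vial_a_mid (a point): Centre of a loose screw-cap vial standing on the worktop, 26 mm in diameter, 54 mm high; z up.
- vial_b_mid (a point): Centre of another such vial, 26 mm in diameter, 62 mm high; z up.
- spatula: The spatula; origin at the centre of its length on its underside, axes as spatula_mid.
- tweezers: The tweezers; origin at the centre of their underside, axes as tweezers_mid.

How it is judged (in metres and radians):
On the way:
1. the spatula is out of the sheath and lies on the bare worktop, let go (horizontal distance between spatula_mid and sheath_mouth above 0.075 m and height (world z) of spatula_mid below 0.011 m and contact force between the fingers and spatula below 0.1 N and linear speed of spatula below 0.02 m/s), for 0.2 s.
At the end, for the whole second after the job is handed in: Spatula in the middle place next to the marker, tweezers in the one next to the pen: each within 12 mm along the row, 15 mm across it, 5 mm in height, in line with its notches within 0.15 rad, the spatula flat, both at rest; marker and pen within 12 mm of where they lay (((y of marker_mid in the frame of tray above 0.06 m and y of spatula_mid in the frame of tray between 0.0155 and 0.0395 m and y of tweezers_mid in the frame of tray between -0.0395 and -0.0155 m) or (y of marker_mid in the frame of tray below -0.06 m and y of spatula_mid in the frame of tray between -0.0395 and -0.0155 m and y of tweezers_mid in the frame of tray between 0.0155 and 0.0395 m)) and x of spatula_mid in the frame of tray between -0.015 and 0.015 m and z of spatula_mid in the frame of tray between 0.017 and 0.027 m and angle between the x axis of spatula_mid and the x axis of tray, either way round below 0.15 rad and angle between the z axis of spatula_mid and the z axis of tray, either way round below 0.15 rad and linear speed of each of spatula, tweezers below 0.02 m/s and x of tweezers_mid in the frame of tray between -0.015 and 0.015 m and z of tweezers_mid in the frame of tray between 0.015 and 0.025 m and angle between the y axis of tweezers_mid and the x axis of tray, either way round below 0.15 rad and distance of each of marker_mid, pen_mid from where it was at the start of the episode below 0.012 m); the robot touches nothing.
It fails at once if a vial is knocked over (angle between any of vial_a_mid, vial_b_mid's own z axis and vertical above 0.6 rad).
It also fails if it takes over 69 s, if anything falls off the work surface, if the arm or the gripper's body presses on something with over 40 N, if the wrist force passes 120 N, or if a joint passes its speed limit or range.

## Robot

A 6-joint arm with a two-finger parallel gripper is mounted at the origin on a cart in front of the work surface, level with it; the furniture and walls round the work are solid. World frame = base frame: x ahead of the robot, y to its left, z up, the work surface at z = 0. Lengths are in m, angles in degrees, forces in N, time in s.
With the tool pointing down it reaches from about 0.3 to 0.75 m from the base axis. Payload 8.5 kg.
Tool frame: the origin (TCP) lies at the very end of the fingers, on their centre line; the grasp point (between the pads) lies 19 mm behind it; z points along the fingers, y is the line along which they close (so a half turn about z gives the same grasp; the last joint's range is limited). The gripper opens to 85 mm and grips with 20 to 120 N. Pads are 22 mm wide; open, the fingers measure 114 mm over their backs; the gripper's body (76 mm by 85 mm) begins 54 mm behind the grasp point. The pads swing forward as they close: fully open they stand 13 mm farther back than shut.
Start: joints at [-84.643, 21.807, 74.336, -0, 83.858, -12.336], TCP at [0.167, -0.524, 0.231] pointing down, gripper open.
Joint ranges: [-178.18, 178.18], [-50.72, 133.34], [12.68, 142.11], [-81.47, 261.47], [9.98, 163.14], [-165.26, 165.26]. Speed limits (degrees/s): [136.94, 136.94, 180, 180, 180, 180].

## Interface

Orientations are given as a 3x3 rotation matrix whose columns are the frame's x, y, z axes.
In Python, from rig import observe, cams, ticket gives the robot as it stands.
- The arm moves only by the tool move_arm, never from a script. Its arguments are lists of equal length, an entry for each row: "jaw": the finger opening in cm, from 0 to 8.54; "dp": the shift along the tool's x, y, z in cm, a list of three; "turn": the turn, a rotation vector about the tool's x, y, z in rad, a list of three. In form: {"jaw": [jaw, ...], "dp": [[tx, ty, tz], ...], "turn": [[wx, wy, wz], ...]}. A call has 1 to 12 rows; each row shifts and turns the commanded pose from where the row before left it, along the tool's axes as they then stand; what a row does not reach is not made up. A row lasts 1/12 s, in which the tool goes at most 41.7 mm and 7.16 degrees, less where a joint would pass 70% of its speed; a pose out of reach is approached as far as the arm can. A call is refused whole if a number of a shift passes 4.17 or a number of a turn 0.125, either way. A call with a gripper value outside its range is refused whole. The fingers move at their own pace and stop on an object; "force" is the grip in N (left out, the last holds). Time passes only in rows, so rows that do not move let the fingers close. It gives the time, the measured TCP pose, the force, the opening and the grip force at its end, in the units of the state.
- observe(): the state, without advancing time (a new reading comes with each control period).
- cams.get_image(name): name is "scene" or "top" or "wrist"; returns (picture, depth): 384x512x3 uint8, red, green, blue; 384x512 float32, m along the optical axis (not along the pixel's ray), 0 where there is no reading.
- cams.calibration(name): a dict with "vertical_fov" (degrees; the focal length in pixels is half the picture's height over the tangent of half this angle, whatever the lens; pixels are square), "cx", "cy" (the principal point, pixels), "k1" (the pictures are not rectified: a ray, as slopes to the right and down, at radius r is drawn at 1 + k1 r^2 times it, then the intrinsics apply), "view" (4x4, takes a point from world to camera coordinates); the wrist camera has in their place "tool_from_camera" (4x4, takes a point from camera to tool coordinates, whose origin is the TCP and whose axes are the flange's). Camera axes: x right, y up, looking along -z (the intrinsics and any distortion apply to the point x, -y, -z); pixel columns grow to the right and rows downward; lengths in m; the calibration is good to about 2 mm. A picture is of the moment at which its call begins: read the wrist's pose just before it. calibration takes no time and is no camera call.
- ticket.close_job(): hands the job in; it is judged then, once.
Trained networks look in the newest picture that a camera, given by its name, has taken for a name from the list of things; names that differ only in an ending like _2 or _b are one class to them, and where a whole thing is asked for, a point or a joint stands for the part that bears it (a point fixed in the world has none). Each returns a list of dicts, best first, with "p" (0 to 1); they miss things now and then, are a little off and sometimes report something else, mostly with a low value. They report only what shows in the picture. A call takes as long as a camera call.
- cams.spot_in(camera, query): "box" ([centre column, centre row, width, height] as shares, 0 to 1, of the picture: columns of its width, rows of its height, round what is visible of it).
- cams.outline_of(camera, query): "mask" (384x512 bool, what is visible of it) and "box" ([centre column, centre row, width, height] as shares, 0 to 1, of the picture: columns of its width, rows of its height, round what is visible of it).
- cams.mark_of(camera, query): "location" ([column, row] as shares, 0 to 1, of the picture: columns of its width, rows of its height: a listed point, or the origin of a listed thing).
The state is a dict: "time_s": time; "q": joint angles; "qvel": joint speeds; "joint_efforts": joint torques, N m; "position": TCP position; "tool_rot": TCP orientation; "ft_force": force on the tool from outside, world axes, zero at the start; "wrist_torque": the same for the moment, N m; "grip_width": finger opening in m; "gripper_force": force on a finger pad.
Only numpy, scipy, OpenCV 4.12 (cv2) and the standard library are available. Lean on these libraries where they do the work, as an engineer would, in place of code of your own. Each camera call takes 0.05 s, during which the arm holds its last target. There are 200 camera calls.

## Working session

There is one attempt and no reset: what is moved stays moved. The work goes in short steps, Python scripts to look and compute and a tool call to move; the robot and the scene stay as the last step left them, time stands still between calls to the robot, and variables do not carry over. Pictures are saved under pics/ and viewed, at most 11 in all, crops included, and the job is handed in when it is done.

Besides the shell and the picture viewer there is one more tool, called after ">>>" as name(argument=value, ...) on one line, values as JSON. move_arm: Moves the arm, as the interface text tells. Its arguments: {"type":"object","properties":{"jaw":{"type":"array","items":{"type":"number"}},"dp":{"type":"array","items":{"type":"array","items":{"type":"number"}}},"turn":{"type":"array","items":{"type":"array","items":{"type":"number"}}},"force":{"type":"number"}},"required":["jaw","dp","turn"]}

```bash
mkdir -p pics
cat > h.py <<'E'
import numpy as np, cv2
from rig import observe, cams, ticket
def campose(name):
    c=cams.calibration(name)
    if 'view' in c: return c,np.linalg.inv(np.array(c['view']))
    s=observe(); T=np.eye(4); T[:3,:3]=s['tool_rot']; T[:3,3]=s['position']
    return c,T@np.array(c['tool_from_camera'])
def f_of(c): return 192/np.tan(np.radians(c['vertical_fov'])/2)
def und(c,uv):
    f=f_of(c);K=np.array([[f,0,c['cx']],[0,f,c['cy']],[0,0,1.]])
    return cv2.undistortPoints(np.array(uv,float).reshape(-1,1,2),K,np.array([c['k1'],0,0,0.])).reshape(-1,2)
def onplane(c,W,uv,z):
    d=und(c,uv); d=np.c_[d[:,0],-d[:,1],-np.ones(len(d))]@W[:3,:3].T
    o=W[:3,3]; return o+d*((z-o[2])/d[:,2])[:,None]
def bydepth(c,W,uv,dep):
    d=und(c,uv); p=np.c_[d[:,0],-d[:,1],-np.ones(len(d))]*np.asarray(dep)[:,None]
    return p@W[:3,:3].T+W[:3,3]
def proj(c,W,P):
    p=(np.atleast_2d(P)-W[:3,3])@W[:3,:3]; a=p[:,0]/-p[:,2]; b=-p[:,1]/-p[:,2]; k=1+c['k1']*(a*a+b*b)
    f=f_of(c); return np.c_[a*k*f+c['cx'],b*k*f+c['cy']]
def cloud(name,mask,dep,c,W):
    v,u=np.nonzero(mask&(dep>0)); return bydepth(c,W,np.c_[u,v],dep[v,u])
E
python3 - <<'E'
from h import *
s=observe(); print(s['position'],s['tool_rot'])
for n in ['top','scene']:
    c,W=campose(n); im,d=cams.get_image(n)
    cv2.imwrite(f'pics/{n}0.png',im[:,:,::-1])
    print(n,W[:3,3].round(3))
    for q in ['tray','sheath','sheath_mouth','spatula_mid','tweezers_mid','marker_mid','pen_mid','place_1','vial_a_mid']:
        for r in cams.mark_of(n,q)[:2]:
            uv=np.array(r['location'])*[512,384]
            z={'tray':0,'sheath':0,'sheath_mouth':.009,'tweezers_mid':.004,'spatula_mid':.009,'vial_a_mid':.029}.get(q,.02)
            print(q,round(r['p'],2),uv.round(),onplane(c,W,[uv],z)[0].round(4))
E
```

```text
[ 0.16712503 -0.52368207  0.23069026] [[ 9.52704684e-01  3.03897636e-01 -1.06093438e-04]
 [ 3.03897455e-01 -9.52703601e-01  1.47836840e-03]
 [ 3.48197060e-04 -1.44069002e-03 -9.99998902e-01]]
top [ 0.389 -0.098  1.218]
tray 0.74 [206. 172.] [0.5573 0.0536 0.    ]
tray 0.57 [175. 163.] [0.5851 0.1382 0.    ]
sheath 0.94 [360. 199.] [ 0.4711 -0.3571  0.    ]
sheath_mouth 0.85 [340. 202.] [ 0.4658 -0.3032  0.009 ]
spatula_mid 0.69 [351. 199.] [ 0.4717 -0.3298  0.009 ]
tweezers_mid 0.38 [265. 147.] [ 0.619  -0.1084  0.004 ]
marker_mid 0.75 [208. 171.] [0.5571 0.0461 0.02  ]
pen_mid 0.47 [149. 160.] [0.5898 0.2029 0.02  ]
pen_mid 0.4 [165. 163.] [0.5826 0.1613 0.02  ]
place_1 0.9 [166. 164.] [0.5788 0.159  0.02  ]
place_1 0.67 [186. 165.] [0.5746 0.1033 0.02  ]
vial_a_mid 0.41 [243. 238.] [ 0.3783 -0.0427  0.029 ]
scene [0.041 0.838 0.782]
tray 0.65 [198. 248.] [0.5769 0.1316 0.    ]
tray 0.56 [296. 178.] [ 0.4631 -0.2939  0.    ]
sheath 0.88 [302. 170.] [ 0.4633 -0.3494  0.    ]
sheath_mouth 0.86 [296. 179.] [ 0.4551 -0.273   0.009 ]
spatula_mid 0.64 [300. 171.] [ 0.4595 -0.3279  0.009 ]
tweezers_mid 0.64 [229. 197.] [ 0.6088 -0.1039  0.004 ]
marker_mid 0.63 [219. 227.] [0.5537 0.0524 0.02  ]
pen_mid 0.54 [177. 257.] [0.5946 0.1999 0.02  ]
pen_mid 0.29 [192. 248.] [0.5748 0.1566 0.02  ]
place_1 0.92 [193. 252.] [0.5653 0.1686 0.02  ]
place_1 0.8 [206. 238.] [0.5646 0.1068 0.02  ]
vial_a_mid 0.72 [220. 229.] [0.5415 0.0669 0.029 ]
vial_a_mid 0.66 [225. 195.] [ 0.6057 -0.0765  0.029 ]
```

View pics/top0.png

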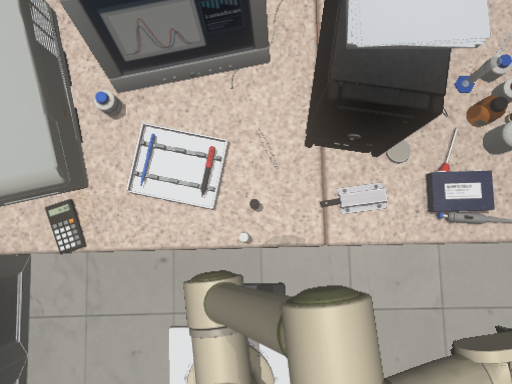

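The top view shows the tray centred near (179,166), with the red/black marker at its right end (208,171) and the blue pen at the left (148,160). The tweezers are at (267,148) and the vials at (255,204) and (244,238). The sheath is at (362,199), with the handle end showing at about (322,203). I'll move the wrist camera over the handle.

>>> move_arm(jaw=[8.5,8.5,8.5,8.5,8.5,8.5,8.5,8.5,8.5,8.5,8.5], dp=[[0,0,0],[0,0,0],[0,0,0],[0,0,0],[0,0,0],[0,0,0],[0,0,0],[0,0,0],[0,0,0],[0,0,0],[0,0,0]], turn=[[0,0,-0.124],[0,0,-0.124],[0,0,-0.124],[0,0,-0.124],[0,0,-0.124],[0,0,-0.124],[0,0,-0.124],[0,0,-0.124],[0,0,-0.124],[0,0,-0.124],[0,0,-0.124]], force=40)

```text
time_s: 1.92
position: [0.1672, -0.524, 0.2313]
tool_rot: [[-0.108, 0.994, -0.0], [0.994, 0.108, -0.0], [-0.0, -0.0, -1.0]]
ft_force: [0.3, -0.4, -0.3]
grip_width: 0.0853
gripper_force: 0.0
```

>>> move_arm(jaw=[8.5,8.5,8.5,8.5,8.5,8.5,8.5,8.5,8.5,8.5,8.5,8.5], dp=[[2,2.5,0],[2,2.5,0],[2,2.5,0],[2,2.5,0],[2,2.5,0],[2,2.5,0],[2,2.5,0],[2,2.5,0],[2,2.5,0],[2,2.5,0],[2,2.5,0],[2,2.5,0]], turn=[[0,0,0],[0,0,0],[0,0,0],[0,0,0],[0,0,0],[0,0,0],[0,0,0],[0,0,0],[0,0,0],[0,0,0],[0,0,0],[0,0,0]])

```text
time_s: 2.92
position: [0.4421, -0.2534, 0.2315]
tool_rot: [[-0.102, 0.995, 0.0], [0.995, 0.102, -0.0], [-0.0, 0.0, -1.0]]
ft_force: [-0.6, -0.1, -0.4]
grip_width: 0.0851
gripper_force: 0.0
```

Run:
```python
from h import *
c,W=campose('wrist'); print(np.array(c['tool_from_camera']).round(3),c['vertical_fov'])
s=observe();print(s['position'],s['tool_rot'].__array__()[:,0] if hasattr(s['tool_rot'],'__array__') else s['tool_rot'])
im,d=cams.get_image('wrist'); cv2.imwrite('pics/w1.png',im[:,:,::-1])
np.savez('w1.npz',im=im,d=d,W=W)
for q in ['sheath','sheath_mouth','spatula_mid','vial_a_mid']:
    for r in cams.mark_of('wrist',q)[:2]:
        uv=np.array(r['location'])*[512,384]; print(q,round(r['p'],2),uv.round(),onplane(c,W,[uv],{'sheath':0}.get(q,.009))[0].round(4))
for q in ['spatula','sheath']:
    for r in cams.outline_of('wrist',q)[:1]:
        P=cloud('wrist',r['mask'],d,c,W); print(q,r['p'],np.array(r['box']).round(3),len(P))
        z=P[:,2];print(np.percentile(z,[5,25,50,75,95]).round(4))
        P=P[(z>(.005)) ]
        m=P[:,:2].mean(0);e,v=np.linalg.eigh(np.cov(P[:,:2].T)); a=(P[:,:2]-m)@v
        print(m.round(4),v[:,1].round(4),np.percentile(a,[1,99],axis=0).round(4))
```

```text
[[-0.     0.962  0.274  0.069]
 [ 1.     0.     0.     0.001]
 [ 0.     0.274 -0.962 -0.142]
 [ 0.     0.     0.     1.   ]] 66.74911514081398
[ 0.44213148 -0.25336849  0.23149764] [-1.01812425e-01  9.94803567e-01 -3.03698744e-04]
sheath 0.61 [274. 244.] [ 0.4741 -0.3562  0.    ]
sheath_mouth 0.69 [278. 204.] [ 0.4714 -0.2953  0.009 ]
spatula_mid 0.72 [418.  67.] [ 0.612  -0.1144  0.009 ]
spatula 0.88 [0.54  0.488 0.035 0.112] 494
[0.009  0.0128 0.0137 0.0143 0.0152]
[ 0.4658 -0.2739] [-0.1136  0.9935] [[-0.0066 -0.0269]
 [ 0.0063  0.0268]]
sheath 0.97 [0.54  0.649 0.106 0.228] 4102
[0.0011 0.0022 0.0238 0.025  0.026 ]
[ 0.4753 -0.3542] [-0.1028  0.9947] [[-0.0247 -0.0621]
 [ 0.0237  0.0559]]
```

View pics/w1.png

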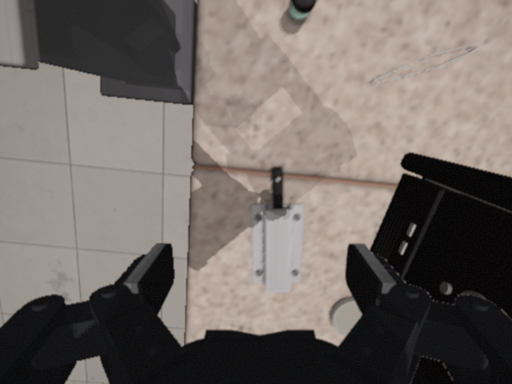

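The handle shows at (277,187), the mouth at (278,205), and the tool is already aligned with the sheath. Next I'll descend and grip.

>>> move_arm(jaw=[6,6,6,6,6,6,6,6,6,6,6], dp=[[-0.66,1.08,2],[-0.66,1.07,3],[0,0,3],[0,0,3],[0,0,3],[0,0,3],[0,0,2],[0,0,1.5],[0,0,1.2],[0,0,0.9],[0,0,0]], turn=[[0,0,0],[0,0,0],[0,0,0],[0,0,0],[0,0,0],[0,0,0],[0,0,0],[0,0,0],[0,0,0],[0,0,0],[0,0,0]])

```text
time_s: 4.18
position: [0.4629, -0.2659, 0.0039]
tool_rot: [[-0.1, 0.995, -0.002], [0.995, 0.1, 0.002], [0.002, -0.002, -1.0]]
ft_force: [-0.1, -0.1, -0.7]
grip_width: 0.06
gripper_force: 0.0
```

>>> move_arm(jaw=[1,0.8,0.8,0.8,0.8,0.8,0.8,0.8,0.8,0.8], dp=[[0,0,0],[0,0,0],[0,0,0],[0,0,0],[0,0,0],[0,0,0],[0,0,0],[0,0,0],[0,0,0],[0,0,0]], turn=[[0,0,0],[0,0,0],[0,0,0],[0,0,0],[0,0,0],[0,0,0],[0,0,0],[0,0,0],[0,0,0],[0,0,0]], force=40)

```text
time_s: 5.02
position: [0.4641, -0.2658, 0.0057]
tool_rot: [[-0.102, 0.995, 0.001], [0.995, 0.102, -0.001], [-0.001, 0.001, -1.0]]
ft_force: [-1.1, 0.1, 6.4]
grip_width: 0.0124
gripper_force: 44.0
```

>>> move_arm(jaw=[0.8,0.8,0.8,0.8,0.8,0.8,0.8,0.8,0.8,0.8,0.8,0.8], dp=[[0.2,0,-0.2],[0.8,0,0],[1.2,0,0],[1.3,0,0],[1.3,0,0],[1.3,0,0],[1.3,0,0],[1.3,0,0],[1.3,0,0],[1.3,0,0],[0.9,0,0],[0.4,0,0]], turn=[[0,0,0],[0,0,0],[0,0,0],[0,0,0],[0,0,0],[0,0,0],[0,0,0],[0,0,0],[0,0,0],[0,0,0],[0,0,0],[0,0,0]])

```text
time_s: 6.02
position: [0.4508, -0.1387, 0.0074]
tool_rot: [[-0.103, 0.995, -0.0], [0.995, 0.103, 0.0], [0.0, -0.0, -1.0]]
ft_force: [0.2, -0.6, -0.6]
grip_width: 0.0123
gripper_force: 43.3
```

Run:
```python
from h import *
s=observe();print(s['position'],s['ft_force'])
c,W=campose('top'); im,d=cams.get_image('top'); cv2.imwrite('pics/t2.png',cv2.resize(im[120:260,220:420,::-1],None,fx=4,fy=4))
```

```text
[ 0.45079675 -0.13871178  0.00735493] [ 0.21028696 -0.59340581 -0.60956262]
```

View pics/t2.png

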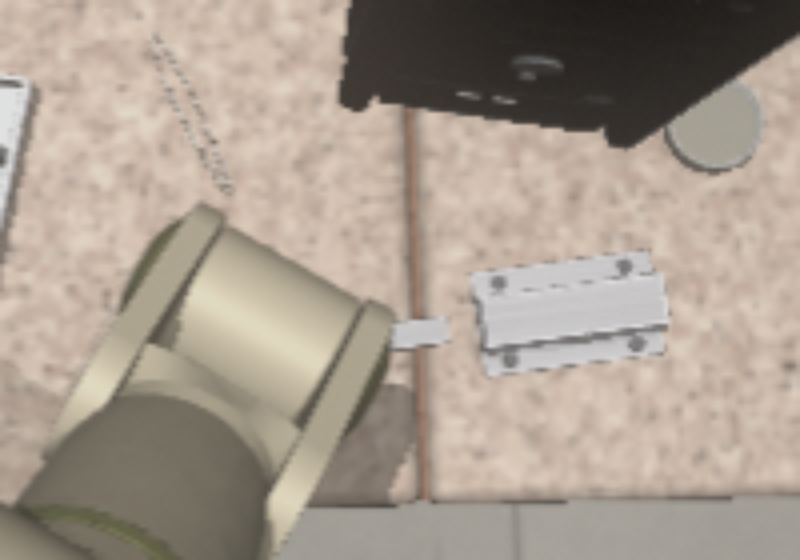

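The blade tip is out, at (450,330) in the crop, clear of the sheath at 475. I'll lower it, let go, and rise.

>>> move_arm(jaw=[0.8,0.8,2,3.5,4,4,4,4,4,4,4,4], dp=[[0,0,0.2],[0,0,0],[0,0,0],[0,0,0],[0,0,0],[0,0,-1.0],[0,0,-3],[0,0,-4],[0,0,-4],[-2,0,-4],[-3,0,0],[-3,0,0]], turn=[[0,0,0],[0,0,0],[0,0,0],[0,0,0],[0,0,0],[0,0,0],[0,0,0],[0,0,0],[0,0,0],[0,0,0],[0,0,0],[0,0,0]])

```text
time_s: 7.07
position: [0.4598, -0.2197, 0.1653]
tool_rot: [[-0.103, 0.995, 0.004], [0.995, 0.103, -0.004], [-0.004, 0.004, -1.0]]
ft_force: [0.1, 0.4, -0.8]
grip_width: 0.0399
gripper_force: 0.0
```

Run:
```python
from h import *
c,W=campose('wrist')
s=observe();print(s['position'])
im,d=cams.get_image('wrist'); cv2.imwrite('pics/w3.png',im[:,:,::-1])
for q in ['spatula','tweezers','sheath']:
    for r in cams.outline_of('wrist',q)[:2]:
        P=cloud('wrist',r['mask'],d,c,W); print(q,r['p'],np.array(r['box']).round(3),len(P))
        z=P[:,2];print(np.percentile(z,[5,25,50,75,95]).round(4))
        m=P[:,:2].mean(0);e,v=np.linalg.eigh(np.cov(P[:,:2].T)); a=(P[:,:2]-m)@v
        print(m.round(4),v[:,1].round(4),np.percentile(a,[1,99],axis=0).round(4), (m+v[:,1]*np.percentile(a[:,1],[.5,99.5]).mean()).round(4))
for q in ['spatula_mid','tweezers_mid','vial_a_mid','sheath_mouth']:
    for r in cams.mark_of('wrist',q)[:2]:
        uv=np.array(r['location'])*[512,384]; print(q,round(r['p'],2),uv.round(),onplane(c,W,[uv],{'vial_a_mid':.029}.get(q,.006))[0].round(4))
```

```text
[ 0.45976755 -0.21973827  0.16525071]
spatula 0.8 [0.504 0.418 0.034 0.392] 2337
[0.0004 0.0024 0.01   0.0109 0.0119]
[ 0.4577 -0.1998] [-0.1085  0.9941] [[-0.0091 -0.0805]
 [ 0.0086  0.0765]] [ 0.458  -0.2019]
tweezers 0.9 [0.85  0.228 0.245 0.108] 607
[-0.0018 -0.0001  0.0052  0.0072  0.0083]
[ 0.6223 -0.1101] [-0.93   -0.3676] [[-0.0081 -0.058 ]
 [ 0.0076  0.0627]] [ 0.6202 -0.1109]
sheath 0.9 [0.506 0.755 0.116 0.221] 4881
[0.0011 0.002  0.0051 0.0249 0.0258]
[ 0.4745 -0.3453] [-0.1058  0.9944] [[-0.0342 -0.0632]
 [ 0.0342  0.0471]] [ 0.4755 -0.3542]
spatula_mid 0.66 [260. 161.] [ 0.4589 -0.1976  0.006 ]
tweezers_mid 0.94 [432.  92.] [ 0.619  -0.1136  0.006 ]
tweezers_mid 0.48 [261. 294.] [ 0.4771 -0.3558  0.006 ]
```

View pics/w3.png

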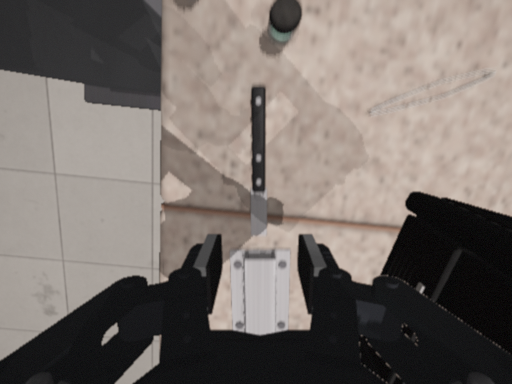

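The spatula lies flat, handle from (258,88) and blade tip at (258,233), with its middle near (260,161). The tweezers lie at (432,92) and the dark vial at (284,20). Next I'll grip the spatula at its middle.

>>> move_arm(jaw=[4,4,4,4,4,4,4,4,4], dp=[[0.9,0,1.5],[0.93,0,2.5],[0,0,3],[0,0,3],[0,0,2.5],[0,0,1.5],[0,0,1.2],[0,0,0.7],[0,0,0]], turn=[[0,0,0],[0,0,0],[0,0,0],[0,0,0],[0,0,0],[0,0,0],[0,0,0],[0,0,0],[0,0,0]])

```text
time_s: 8.22
position: [0.4568, -0.1995, 0.0026]
tool_rot: [[-0.102, 0.995, -0.002], [0.995, 0.102, 0.001], [0.002, -0.002, -1.0]]
ft_force: [-0.5, -0.2, -0.9]
grip_width: 0.0404
gripper_force: 0.0
```

>>> move_arm(jaw=[0.8,0.8,0.8,0.8,0.8,0.8,0.8,0.8], dp=[[0,0,0],[0,0,0],[0,0,0],[0,0,0],[0,0,0],[0,0,0],[0,0,0],[0,0,0]], turn=[[0,0,0],[0,0,0],[0,0,0],[0,0,0],[0,0,0],[0,0,0],[0,0,0],[0,0,0]], force=40)

```text
time_s: 8.88
position: [0.4577, -0.2005, 0.0046]
tool_rot: [[-0.102, 0.995, 0.002], [0.995, 0.102, -0.001], [-0.001, 0.002, -1.0]]
ft_force: [0.4, 2.4, 6.3]
grip_width: 0.0128
gripper_force: 41.2
```

>>> move_arm(jaw=[0.8,0.8,0.8,0.8,0.8,0.8,0.8,0.8,0.8], dp=[[0,0,-1],[0,0,-2],[0,0,-3],[0,0,-3],[0,0,-3],[0,0,-3],[0,0,-3],[0,0,-2],[0,0,0]], turn=[[0,0,0],[0,0,0],[0,0,0],[0,0,0],[0,0,0],[0,0,0],[0,0,0],[0,0,0],[0,0,0]])

```text
time_s: 9.63
position: [0.4583, -0.2011, 0.208]
tool_rot: [[-0.102, 0.995, 0.007], [0.995, 0.102, -0.005], [-0.006, 0.006, -1.0]]
ft_force: [0.6, -0.3, -0.6]
grip_width: 0.0124
gripper_force: 40.4
```

>>> move_arm(jaw=[0.8,0.8,0.8,0.8,0.8,0.8,0.8,0.8,0.8,0.8], dp=[[0,0,0],[0,0,0],[0,0,0],[0,0,0],[0,0,0],[0,0,0],[0,0,0],[0,0,0],[0,0,0],[0,0,0]], turn=[[0,0,-0.1236],[0,0,-0.1236],[0,0,-0.1236],[0,0,-0.1236],[0,0,-0.1236],[0,0,-0.1236],[0,0,-0.1236],[0,0,-0.1236],[0,0,-0.1236],[0,0,-0.1236]])

```text
time_s: 10.47
position: [0.4568, -0.2, 0.2028]
tool_rot: [[-0.974, 0.225, -0.001], [0.225, 0.974, 0.001], [0.001, 0.001, -1.0]]
ft_force: [-1.5, 0.5, -1.5]
grip_width: 0.0125
gripper_force: 40.4
```

>>> move_arm(jaw=[0.8,0.8,0.8,0.8,0.8,0.8,0.8,0.8,0.8,0.8,0.8,0.8], dp=[[-0.3,2,0],[-0.3,3,0],[-0.3,3,0],[-0.3,3,0],[-0.3,3,0],[-0.3,3,0],[-0.3,3,0],[-0.3,3,0],[-0.3,3,0],[-0.3,3,0],[-0.2,2.7,0],[0,0,0]], turn=[[0,0,0],[0,0,0],[0,0,0],[0,0,0],[0,0,0],[0,0,0],[0,0,0],[0,0,0],[0,0,0],[0,0,0],[0,0,0],[0,0,0]])

```text
time_s: 11.47
position: [0.5617, 0.1047, 0.2025]
tool_rot: [[-0.974, 0.227, -0.001], [0.227, 0.974, 0.001], [0.001, 0.001, -1.0]]
ft_force: [0.2, 0.7, -1.1]
grip_width: 0.0123
gripper_force: 40.4
```

```bash
cat > tr.py <<'E'
from h import *
import sys
c,W=campose('wrist'); s=observe(); print(np.array(s['position']).round(4)); im,d=cams.get_image('wrist'); cv2.imwrite('pics/%s.png'%sys.argv[1],im[:,:,::-1])
np.savez('%s.npz'%sys.argv[1],im=im,d=d,W=W)
for q in ['tray','marker','pen','spatula','tweezers']:
    for r in cams.outline_of('wrist',q)[:1]:
        P=cloud('wrist',r['mask'],d,c,W); z=P[:,2]
        print(q,round(r['p'],2),len(P),np.percentile(z,[5,25,50,75,95]).round(4))
        (cx,cy),wh,_=cv2.minAreaRect((P[:,:2]*1000).astype(np.float32)); 
        m=P[:,:2].mean(0);e,v=np.linalg.eigh(np.cov(P[:,:2].T)); b=v[:,1]*np.sign(v[0,1]); a=(P[:,:2]-m)@b
        print('   rect',round(cx),round(cy),np.round(wh),_,'pca yaw',np.degrees(np.arctan2(b[1],b[0])).round(1),'len',np.ptp(np.percentile(a,[1,99])).round(4),'mid',(m+b*np.percentile(a,[1,99]).mean()).round(4))
for q in ['place_1','marker_mid','pen_mid','tray']:
    for r in cams.mark_of('wrist',q)[:2]:
        uv=np.array(r['location'])*[512,384]; print(q,round(r['p'],2),uv.round(),onplane(c,W,[uv],{'tray':0,'place_1':.016}.get(q,.022))[0].round(4))
E
python3 tr.py w4
```

```text
[0.5617 0.1047 0.2025]
tray 0.82 25622 [0.0019 0.0027 0.0034 0.0128 0.0252]
   rect 581 131 [256. 203.] 76.05009460449219 pca yaw 72.5 len 0.2382 mid [0.5648 0.1333]Traceback (most recent call last):
  File "tr.py", line 6, in <module>
    for r in cams.outline_of('wrist',q)[:1]:
             ~~~~~~~~~~~~~~~^^^^^^^^^^^
ValueError: it knows: marker_mid, pen_mid, place, sheath, sheath_mouth, spatula, spatula_mid, tray, tweezers, tweezers_mid, vial_a_mid, vial_b_mid
```

View pics/w4.png

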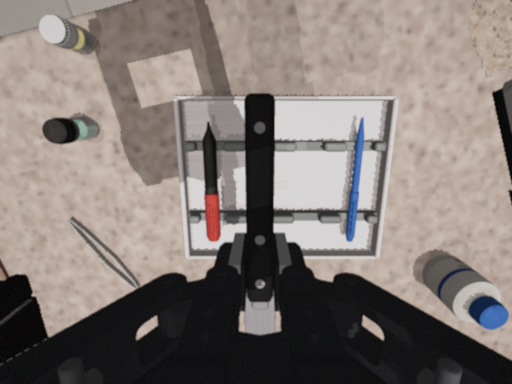

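The marker is on the left (212,185) and the pen on the right (356,180). The tray rim corners are at about (175,97), (397,97), (381,258) and (187,258), and the two bars run along rows 146 and 217. I'll work out the tray pose from these.

```bash
sed -i "s/'marker','pen','spatula','tweezers'/'marker_mid','pen_mid','spatula'/; s/im,d=cams.get_image('wrist')/L=len(sys.argv)>2;im,d=(np.load(sys.argv[1]+'.npz')[k] for k in ('im','d')) if L else cams.get_image('wrist')/" tr.py
python3 tr.py w4 old
python3 - <<'E'
from h import *
c,W=campose('wrist')
P=onplane(c,W,[(175,97),(397,97),(381,258),(187,258)],.023); print(P.round(4),P.mean(0).round(4))
print([np.linalg.norm(P[i]-P[(i+1)%4]).round(4) for i in range(4)], [np.degrees(np.arctan2(*(P[j]-P[i])[1::-1])).round(1) for i,j in((0,1),(3,2),(0,3),(1,2))])
B=onplane(c,W,[(185,146),(384,146),(190,217),(375,217)],.026); print(B.round(4),B.mean(0).round(4))
E
```

```text
[0.5611 0.1015 0.2026]
tray 0.82 25622 [0.002  0.0028 0.0035 0.0129 0.0253]
   rect 580 127 [256. 203.] 75.9307861328125 pca yaw 72.4 len 0.2382 mid [0.5641 0.1299]
marker_mid 0.84 1502 [0.0246 0.0276 0.0292 0.0303 0.0325]
   rect 556 47 [ 17. 136.] 76.09040832519531 pca yaw -12.9 len 0.1292 mid [0.5566 0.0473]
pen_mid 0.6 1031 [0.0037 0.0213 0.0226 0.0236 0.026 ]
   rect 592 210 [ 18. 143.] 75.4415512084961 pca yaw -14.6 len 0.1369 mid [0.5916 0.2059]
spatula 0.95 6727 [0.1997 0.2079 0.2087 0.2093 0.21  ]
   rect 551 105 [ 35. 162.] 75.85700225830078 pca yaw -13.4 len 0.1316 mid [0.5503 0.1041]
place_1 0.92 [261. 185.] [0.5714 0.1013 0.016 ]
marker_mid 0.57 [210. 186.] [0.5572 0.044  0.022 ]
marker_mid 0.4 [357. 181.] [0.5905 0.2077 0.022 ]
pen_mid 0.75 [355. 181.] [0.5895 0.2057 0.022 ]
tray 0.81 [283. 180.] [0.5754 0.1276 0.    ]
[[ 0.4575  0.0341  0.023 ]
 [ 0.5114  0.2604  0.023 ]
 [ 0.694   0.2215  0.023 ]
 [ 0.639  -0.0093  0.023 ]] [0.5755 0.1267 0.023 ]
[np.float64(0.2326), np.float64(0.1866), np.float64(0.2373), np.float64(0.1866)] [np.float64(76.6), np.float64(76.6), np.float64(-13.4), np.float64(-12.0)]
[[0.5085 0.0299 0.026 ]
 [0.5585 0.24   0.026 ]
 [0.588  0.011  0.026 ]
 [0.6378 0.2201 0.026 ]] [0.5732 0.1252 0.026 ]
```

```bash
python3 tr.py w5
python3 - <<'E'
from h import *
c,W=campose('wrist'); D=np.load('w5.npz'); im,d,W0=D['im'],D['d'],D['W']
print(W[:3,3]-W0[:3,3])
v,u=np.mgrid[0:384,0:512]; P=bydepth(c,W0,np.c_[u.ravel(),v.ravel()],np.maximum(d.ravel(),1e-3))
from scipy.optimize import minimize
# bars+lips: points z 0.018..0.03 within region; model in tray frame: |x|~42 bars (5 half) or |y|~118 lips or |x|~95
m=(P[:,2]>.0195)&(P[:,2]<.031)&(np.hypot(P[:,0]-.575,P[:,1]-.13)<.16)
Q=P[m][:,:2]; print(len(Q))
def cost(p):
    t=np.radians(p[2]); q=(Q-p[:2]/1000)@np.array([[np.cos(t),-np.sin(t)],[np.sin(t),np.cos(t)]])*1000
    x,y=abs(q[:,0]),abs(q[:,1])
    r=np.minimum(np.maximum(abs(x-42)-5,0)+np.maximum(y-118,0),np.minimum(np.maximum(abs(y-117)-1,0)+np.maximum(x-95,0),np.maximum(abs(x-94)-1,0)+np.maximum(y-118,0)))
    return np.minimum(r,6).mean()
best=min((minimize(cost,[575+a,129+b,-13.3],method='Nelder-Mead',options=dict(initial_simplex=[[575+a,129+b,-13],[579+a,129+b,-13],[575+a,133+b,-13],[575+a,129+b,-15]])) for a in(-4,0,4) for b in(-4,0,4)),key=lambda r:r.fun)
print(best.x,best.fun)
E
```

```text
[0.5614 0.1002 0.2037]
tray 0.79 25318 [0.0019 0.0027 0.0034 0.0113 0.025 ]
   rect 576 136 [249. 189.] 76.63690948486328 pca yaw 71.9 len 0.2394 mid [0.5642 0.1336]
marker_mid 0.83 1462 [0.0245 0.0275 0.029  0.0301 0.032 ]
   rect 562 47 [ 20. 146.] 77.46357727050781 pca yaw -13.1 len 0.1285 mid [0.5578 0.0505]
pen_mid 0.88 871 [0.0199 0.0219 0.0229 0.0238 0.0259]
   rect 597 208 [ 16. 141.] 80.16671752929688 pca yaw -14.1 len 0.1315 mid [0.5959 0.2081]
spatula 0.85 6697 [0.2008 0.2089 0.2097 0.2103 0.2109]
   rect 557 98 [ 31. 149.] 72.48674011230469 pca yaw -13.5 len 0.1315 mid [0.5507 0.1028]
place_1 0.96 [266. 181.] [0.569 0.106 0.016]
place_1 0.95 [310. 181.] [0.5806 0.156  0.016 ]
marker_mid 0.7 [212. 183.] [0.5552 0.0461 0.022 ]
pen_mid 0.61 [361. 183.] [0.595  0.2115 0.022 ]
[ 2.81496141e-05  5.20820947e-04 -3.91143706e-05]
6567
[575.08139076 129.95179208 -13.10988514] 1.9348388771800091
```

>>> move_arm(jaw=[0.8,0.8,0.8,0.8,0.8,0.8,0.8,0.8,0.8,0.8], dp=[[-0.3,0.2,1.5],[-0.35,0.26,3],[0,0,3],[0,0,3],[0,0,2.5],[0,0,2],[0,0,1],[0,0,0],[0,0,0],[0,0,0]], turn=[[0,0,0],[0,0,0],[0,0,0],[0,0,0],[0,0,0],[0,0,0],[0,0,0],[0,0,0],[0,0,0],[0,0,0]])

```text
time_s: 13.25
position: [0.5697, 0.1038, 0.045]
tool_rot: [[-0.973, 0.231, 0.003], [0.231, 0.973, -0.0], [-0.003, 0.001, -1.0]]
ft_force: [-0.9, -0.4, -0.7]
grip_width: 0.0127
gripper_force: 40.4
```

Run:
```python
from h import *
s=observe();print(s['position'],np.array(s['tool_rot']).round(3).tolist())
c,W=campose('top'); im,d=cams.get_image('scene'); cv2.imwrite('pics/s6.png',cv2.resize(im[190:300,130:270,::-1],None,fx=5,fy=5))
```

```text
[0.56969606 0.10378791 0.04502965] [[-0.973, 0.231, 0.003], [0.231, 0.973, -0.0], [-0.003, 0.001, -1.0]]
```

View pics/s6.png

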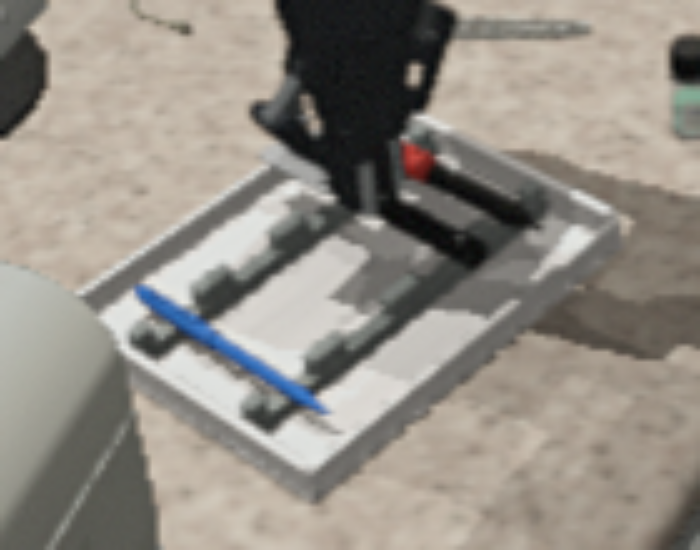

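The spatula hangs over the notches next to the marker, parallel to it. I'll lower it and let go.

>>> move_arm(jaw=[0.8,0.8,0.8,0.8,0.8], dp=[[0,0,0.8],[0,0,0.7],[0,0,0.4],[0,0,0.2],[0,0,0]], turn=[[0,0,0],[0,0,0],[0,0,0],[0,0,0],[0,0,0]])

```text
time_s: 13.72
position: [0.5686, 0.1037, 0.0219]
tool_rot: [[-0.973, 0.231, -0.001], [0.231, 0.973, 0.0], [0.001, -0.0, -1.0]]
ft_force: [0.1, 1.1, 0.0]
grip_width: 0.0125
gripper_force: 40.4
```

>>> move_arm(jaw=[1.5,2.2,3,3.5,3.5,3.5,3.5,3.5,3.5,3.5,3.5,3.5], dp=[[0,0,0],[0,0,0],[0,0,0],[0,0,0],[0,0,0],[0,0,-1],[0,0,-2],[0,0,-3],[0,0,-3.5],[0,0,-3.5],[0,0,-3],[0,0,0]], turn=[[0,0,0],[0,0,0],[0,0,0],[0,0,0],[0,0,0],[0,0,0],[0,0,0],[0,0,0],[0,0,0],[0,0,0],[0,0,0],[0,0,0]])

```text
time_s: 14.72
position: [0.571, 0.1038, 0.1898]
tool_rot: [[-0.973, 0.23, 0.012], [0.23, 0.973, -0.0], [-0.012, 0.003, -1.0]]
ft_force: [-1.1, 0.1, 0.3]
grip_width: 0.0352
gripper_force: 0.0
```

```bash
python3 tr.py w7
```

```text
[0.571  0.1038 0.1898]
tray 0.64 32178 [0.0019 0.0027 0.0034 0.0115 0.0248]
   rect 575 133 [258. 192.] 76.61370849609375 pca yaw 73.3 len 0.2365 mid [0.5647 0.1331]
marker_mid 0.78 1683 [0.0239 0.0272 0.029  0.0301 0.0319]
   rect 564 58 [ 45. 144.] 74.49473571777344 pca yaw -13.0 len 0.1263 mid [0.5577 0.0507]
pen_mid 0.87 1044 [0.0194 0.0216 0.0228 0.0238 0.026 ]
   rect 594 213 [ 17. 141.] 75.38105010986328 pca yaw -14.2 len 0.1354 mid [0.5923 0.2091]
spatula 0.78 2012 [0.0172 0.0186 0.0261 0.027  0.0279]
   rect 570 103 [ 18. 158.] 76.88510131835938 pca yaw -13.4 len 0.1549 mid [0.5701 0.1036]
place_1 0.89 [259. 175.] [0.5689 0.1038 0.016 ]
place_1 0.62 [310. 175.] [0.5822 0.1589 0.016 ]
marker_mid 0.55 [206. 176.] [0.5555 0.0492 0.022 ]
pen_mid 0.62 [358. 177.] [0.5946 0.2089 0.022 ]
tray 0.83 [285. 174.] [0.5781 0.1333 0.    ]
tray 0.42 [259. 175.] [0.5727 0.1039 0.    ]
```

View pics/w7.png

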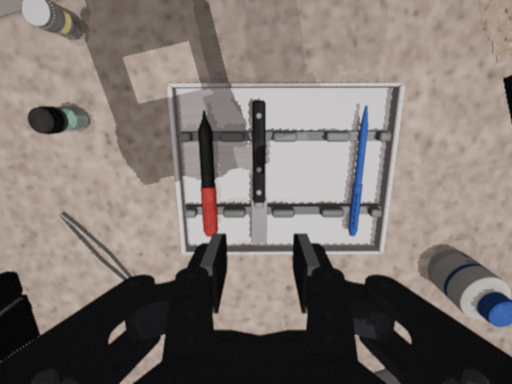

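The spatula lies in its notches at (259,170), parallel to the marker and flat. Next I'll hover over the tweezers.

>>> move_arm(jaw=[3.5,3.5,3.5,3.5,3.5], dp=[[0,0,0],[0,0,0],[0,0,0],[0,0,0],[0,0,0]], turn=[[0,0,-0.122],[0,0,-0.122],[0,0,-0.122],[0,0,-0.122],[0,0,-0.122]])

```text
time_s: 15.58
position: [0.5688, 0.1037, 0.1821]
tool_rot: [[-0.927, -0.374, -0.001], [-0.374, 0.927, 0.0], [0.001, 0.0, -1.0]]
ft_force: [-0.3, -0.8, 0.2]
grip_width: 0.0351
gripper_force: 0.0
```

>>> move_arm(jaw=[3.5,3.5,3.5,3.5,3.5,3.5,3.5,3.5,3.5,3.5,3.5,3.5], dp=[[0.3,-2,0],[0.4,-2.4,0],[0.4,-2.4,0],[0.4,-2.4,0],[0.4,-2.4,0],[0.4,-2.4,0],[0.4,-2.4,0],[0.4,-2.4,0],[0.3,-2.4,0],[0,-0.6,0],[0,0,0],[0,0,0]], turn=[[0,0,0],[0,0,0],[0,0,0],[0,0,0],[0,0,0],[0,0,0],[0,0,0],[0,0,0],[0,0,0],[0,0,0],[0,0,0],[0,0,0]])

```text
time_s: 16.58
position: [0.6173, -0.1109, 0.1822]
tool_rot: [[-0.93, -0.368, -0.001], [-0.368, 0.93, 0.001], [0.001, 0.001, -1.0]]
ft_force: [-0.2, 0.6, 0.2]
grip_width: 0.035
gripper_force: 0.0
```

Run:
```python
from h import *
cams.get_image('wrist')
c,W=campose('wrist'); s=observe(); print(s['position'],np.array(s['tool_rot'])[:,0].round(3)); im,d=cams.get_image('wrist'); cv2.imwrite('pics/w8.png',im[:,:,::-1])
for r in cams.outline_of('wrist','tweezers')[:2]:
    P=cloud('wrist',r['mask'],d,c,W); v,u=np.nonzero(r['mask']); G=onplane(c,W,np.c_[u,v],.006)
    for Q in (P,G):
        m=Q[:,:2].mean(0);e,v=np.linalg.eigh(np.cov(Q[:,:2].T)); b=v[:,1]*np.sign(v[0,1]); a=(Q[:,:2]-m)@b
        print(r['p'],len(Q),m.round(4),'yaw',np.degrees(np.arctan2(b[1],b[0])).round(1),'len',np.ptp(np.percentile(a,[.5,99.5])).round(4),'mid',(m+b*np.percentile(a,[.5,99.5]).mean()).round(4))
for r in cams.mark_of('wrist','tweezers_mid')[:2]:
    uv=np.array(r['location'])*[512,384]; print(round(r['p'],2),uv.round(),onplane(c,W,[uv],.006)[0].round(4))
c,W=campose('top'); im,d=cams.get_image('top'); P=cloud('top',np.ones_like(d,bool),d,c,W)
m=(P[:,0]>.55)&(P[:,0]<.72)&(P[:,1]>-.35)&(P[:,1]<-.15)&(P[:,2]>.04)&(P[:,2]<.2)
print('box',m.sum(),P[m].max(0).round(3) if m.any() else '')
```

```text
[ 0.61727818 -0.11036023  0.18237702] [-0.929 -0.369  0.   ]
0.58 90 [ 0.6213 -0.1135] yaw 27.1 len 0.1029 mid [ 0.6297 -0.1092]
0.58 90 [ 0.6207 -0.1137] yaw 27.1 len 0.1005 mid [ 0.6287 -0.1096]
0.6 [258. 179.] [ 0.6188 -0.1115  0.006 ]
box 1021 [ 0.72  -0.21   0.199]
```

View pics/w8.png

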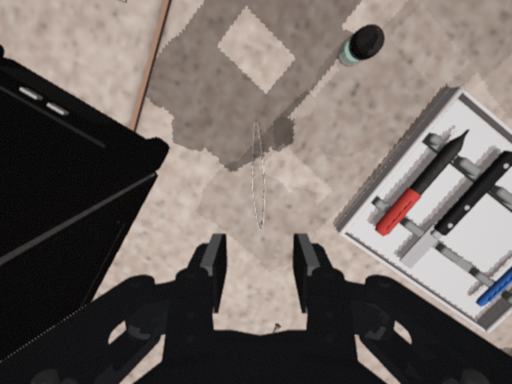

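The tweezers run from (256,122) to (261,229), almost along the tool's x. The black box edge stays clear to the left at (165,150).

Run:
```python
from h import *
c,W=campose('wrist'); s=observe()
P=onplane(c,W,[(256,122),(261,229)],.006); R=np.array(s['tool_rot']); t=((P-np.array(s['position']))@R*1000).round(1)
print(s['position'],P.round(4),np.linalg.norm(P[0]-P[1]),'tool mm',t,t.mean(0),np.degrees(np.arctan2(*(t[0]-t[1])[1::-1])))
```

```text
[ 0.61743775 -0.11039603  0.18275719] [[ 0.5627 -0.1363  0.006 ]
 [ 0.6737 -0.0863  0.006 ]] 0.12175134495775541 tool mm [[ 60.5  -3.8 176.8]
 [-61.1   1.6 176.8]] [ -0.3  -1.1 176.8] -2.542714360863374
```

>>> move_arm(jaw=[4,4,4,4,4,4,4,4,4,4,4], dp=[[0,-0.1,1.5],[0,0,3],[0,0,3],[0,0,3],[0,0,3],[0,0,2],[0,0,1],[0,0,0.8],[0,0,0.5],[0,0,0],[0,0,0]], turn=[[0,0,-0.044],[0,0,0],[0,0,0],[0,0,0],[0,0,0],[0,0,0],[0,0,0],[0,0,0],[0,0,0],[0,0,0],[0,0,0]])

```text
time_s: 17.75
position: [0.6185, -0.1125, 0.0056]
tool_rot: [[-0.913, -0.409, 0.002], [-0.409, 0.913, -0.001], [-0.001, -0.001, -1.0]]
ft_force: [-0.2, 0.3, -0.2]
grip_width: 0.0401
gripper_force: 0.0
```

>>> move_arm(jaw=[0.9,0.9,0.9,0.9,0.9,0.9,0.9,0.9], dp=[[0,0,0],[0,0,0],[0,0,0],[0,0,0],[0,0,0],[0,0,0],[0,0,0],[0,0,0]], turn=[[0,0,0],[0,0,0],[0,0,0],[0,0,0],[0,0,0],[0,0,0],[0,0,0],[0,0,0]], force=35)

```text
time_s: 18.42
position: [0.6184, -0.1125, 0.0057]
tool_rot: [[-0.913, -0.409, 0.002], [-0.409, 0.913, -0.001], [-0.001, -0.001, -1.0]]
ft_force: [-1.9, 0.6, 6.4]
grip_width: 0.0123
gripper_force: 34.3
```

>>> move_arm(jaw=[0.9,0.9,0.9,0.9,0.9,0.9,0.9,0.9,0.9], dp=[[0,0,-1],[0,0,-2],[0,0,-3],[0,0,-3],[0,0,-3],[0,0,-2],[0,0,-1],[0,0,0],[0,0,0]], turn=[[0,0,0],[0,0,0],[0,0,0],[0,0,0],[0,0,0],[0,0,0],[0,0,0],[0,0,0],[0,0,0]])

```text
time_s: 19.17
position: [0.6176, -0.1122, 0.154]
tool_rot: [[-0.913, -0.409, -0.001], [-0.409, 0.913, 0.0], [0.001, 0.001, -1.0]]
ft_force: [-0.8, -0.8, -1.3]
grip_width: 0.0124
gripper_force: 34.1
```

>>> move_arm(jaw=[0.9,0.9,0.9,0.9,0.9,0.9,0.9], dp=[[0,0,0],[0,0,0],[0,0,0],[0,0,0],[0,0,0],[0,0,0],[0,0,0]], turn=[[0,0,0.1085],[0,0,0.1085],[0,0,0.1085],[0,0,0.1085],[0,0,0.1085],[0,0,0.1085],[0,0,0]])

```text
time_s: 19.75
position: [0.6172, -0.1122, 0.1524]
tool_rot: [[-0.973, 0.232, -0.004], [0.232, 0.973, 0.001], [0.004, 0.001, -1.0]]
ft_force: [-0.6, -0.4, -0.3]
grip_width: 0.0126
gripper_force: 34.1
```

>>> move_arm(jaw=[0.9,0.9,0.9,0.9,0.9,0.9,0.9,0.9,0.9,0.9,0.9,0.9], dp=[[0.2,2,0],[0.3,3,0],[0.3,3,0],[0.3,3,0],[0.3,3,0],[0.3,3,0],[0.3,3,0],[0.3,3,0],[0.3,3,0],[0,1,0],[0,0,0],[0,0,0]], turn=[[0,0,0],[0,0,0],[0,0,0],[0,0,0],[0,0,0],[0,0,0],[0,0,0],[0,0,0],[0,0,0],[0,0,0],[0,0,0],[0,0,0]])

```text
time_s: 20.75
position: [0.6538, 0.156, 0.1535]
tool_rot: [[-0.974, 0.226, -0.002], [0.226, 0.974, -0.001], [0.002, -0.001, -1.0]]
ft_force: [0.2, -0.3, -0.2]
grip_width: 0.0122
gripper_force: 34.2
```

Run:
```python
from h import *
cams.get_image('wrist')
c,W=campose('wrist'); s=observe(); print(s['position'],np.array(s['tool_rot'])[:,0].round(3)); im,d=cams.get_image('wrist'); cv2.imwrite('pics/w9.png',im[:,:,::-1])
for r in cams.mark_of('wrist','place_1')[:3]:
    uv=np.array(r['location'])*[512,384]; print(round(r['p'],2),uv.round(),onplane(c,W,[uv],.016)[0].round(4))
```

```text
[0.65388951 0.15526157 0.1537617 ] [-0.974  0.227  0.001]
0.77 [185. 109.] [0.5669 0.1056 0.016 ]
```

View pics/w9.png

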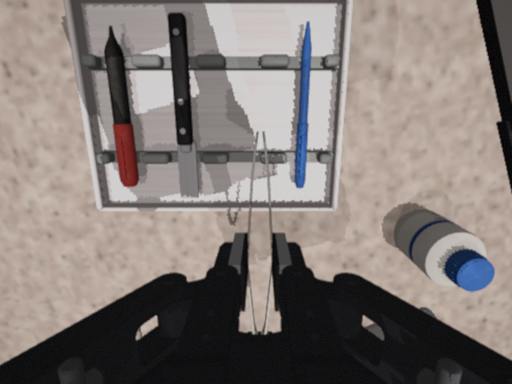

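I took the x shift with the wrong sign, so the tweezers (260,230) are held straight but 7 cm too far out. I'll correct that and descend to just above the notches.

>>> move_arm(jaw=[0.9,0.9,0.9,0.9,0.9,0.9,0.9,0.9,0.9,0.9,0.9], dp=[[1.5,-0.4,0],[2.5,-0.5,0],[2.06,-0.4,0],[1,-0.17,0],[0,0,2],[0,0,3],[0,0,3],[0,0,1.5],[0,0,0.9],[0,0,0],[0,0,0]], turn=[[0,0,0],[0,0,0],[0,0,0],[0,0,0],[0,0,0],[0,0,0],[0,0,0],[0,0,0],[0,0,0],[0,0,0],[0,0,0]])

```text
time_s: 21.82
position: [0.5825, 0.1576, 0.0513]
tool_rot: [[-0.974, 0.228, 0.001], [0.228, 0.974, 0.0], [-0.001, 0.0, -1.0]]
ft_force: [-0.6, 0.1, 0.5]
grip_width: 0.013
gripper_force: 34.2
```

Run:
```python
from h import *
cams.get_image('wrist')
c,W=campose('wrist'); s=observe(); print(s['position'],np.array(s['tool_rot'])[:,0].round(3)); im,d=cams.get_image('wrist'); cv2.imwrite('pics/w10.png',im[:,:,::-1])
```

```text
[0.58279103 0.15781415 0.05184055] [-0.974  0.228 -0.002]
```

View pics/w10.png

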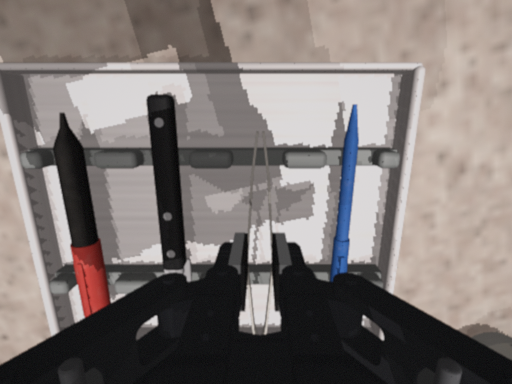

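The tweezers at (260,150) hang centred between the notch lugs at (210,158) and (305,158). I'll lower, let go and rise.

>>> move_arm(jaw=[0.9,0.9,0.9,0.9,0.9,0.9], dp=[[0,0,1],[0,0,0.9],[0,0,0.6],[0,0,0.35],[0,0,0],[0,0,0]], turn=[[0,0,0],[0,0,0],[0,0,0],[0,0,0],[0,0,0],[0,0,0]])

```text
time_s: 22.42
position: [0.5819, 0.1583, 0.0218]
tool_rot: [[-0.974, 0.228, -0.0], [0.228, 0.974, -0.0], [0.0, -0.0, -1.0]]
ft_force: [-0.7, -0.3, 0.2]
grip_width: 0.0128
gripper_force: 34.2
```

>>> move_arm(jaw=[1.5,2.0,2.6,3,3,3,3,3,3,3,3,3], dp=[[0,0,0],[0,0,0],[0,0,0],[0,0,0],[0,0,0],[0,0,-1],[0,0,-2],[0,0,-3],[0,0,-4],[0,0,-3],[0,0,-2],[0,0,0]], turn=[[0,0,0],[0,0,0],[0,0,0],[0,0,0],[0,0,0],[0,0,0],[0,0,0],[0,0,0],[0,0,0],[0,0,0],[0,0,0],[0,0,0]])

```text
time_s: 23.42
position: [0.5836, 0.1584, 0.1779]
tool_rot: [[-0.974, 0.228, 0.009], [0.228, 0.974, 0.001], [-0.009, 0.003, -1.0]]
ft_force: [0.6, 0.4, 0.4]
grip_width: 0.0299
gripper_force: 0.0
```

```bash
sed -i "s/'pen_mid','spatula'/'pen_mid','spatula','tweezers'/" tr.py; python3 tr.py w11
```

```text
[0.5836 0.1584 0.1779]
tray 0.65 33766 [0.002  0.0028 0.0035 0.012  0.0248]
   rect 574 128 [257. 189.] 76.80343627929688 pca yaw 78.1 len 0.2323 mid [0.5639 0.1328]
marker_mid 0.72 2065 [0.0174 0.0191 0.0262 0.0271 0.0279]
   rect 570 115 [ 39. 154.] 74.59626007080078 pca yaw -13.8 len 0.1485 mid [0.567  0.1053]
pen_mid 0.64 1043 [0.0203 0.0219 0.0229 0.0239 0.0261]
   rect 590 199 [ 39. 141.] 76.95073699951172 pca yaw -14.0 len 0.1353 mid [0.5922 0.2098]
spatula 0.83 2151 [0.0174 0.0192 0.0262 0.027  0.0279]
   rect 567 103 [ 20. 154.] 77.75039672851562 pca yaw -13.8 len 0.1489 mid [0.5663 0.1052]
tweezers 0.8 104 [0.0173 0.0225 0.023  0.0237 0.0245]
   rect 586 157 [ 13. 112.] 75.17850494384766 pca yaw -14.2 len 0.1088 mid [0.585 0.158]
place_1 0.86 [257. 177.] [0.5805 0.1567 0.016 ]
place_1 0.8 [206. 181.] [0.5725 0.1036 0.016 ]
marker_mid 0.78 [149. 179.] [0.5551 0.047  0.022 ]
marker_mid 0.68 [310. 178.] [0.5933 0.2111 0.022 ]
pen_mid 0.69 [311. 178.] [0.5929 0.2117 0.022 ]
tray 0.69 [233. 174.] [0.5745 0.1304 0.    ]
```

View pics/w11.png

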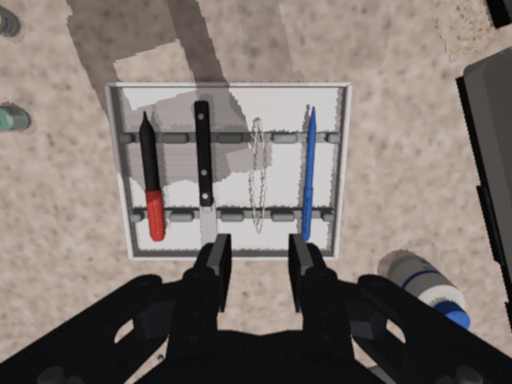

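The row reads marker (152,180), spatula (205,170), tweezers (259,175), pen (309,175). All four lie flat across both bars, the tops are at the right heights and the arm is clear. I'll hand it in.

```bash
python3 -c "
from rig import ticket; print(ticket.close_job())"
```

```text
the job is handed in; nothing more can be done
None
```

The job is handed in: the tray row reads marker, spatula, tweezers, pen, with both instruments flat in their notches and no contact with the marker, pen or vials seen; the hand-in call returned no verdict.

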